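Wind a screw clamp up to its stop and ease it back

TASK

Free the casting in the screw clamp: wind up the red handwheel, which has a black revolving handle, counter-clockwise seen from above, letting your hand rise with it instead of dragging the handle up or down its pin, until you feel the screw come up against its stop, but do not force it (no more than about 20 N at the handle). Then turn it back a quarter turn so that it cannot jam, and let go; leave the casting and the things lying around the clamp where they are.

Things in the scene. Friction and masses are not known exactly. Their poses are not given: they have to be found in the camera images.
- clamp: Screw clamp bolted down: aluminium base plate 150 x 210 x 15 mm (x, y, z), two steel posts at y = +-82 mm, grey bridge 46 x 200 mm, 105 to 135 mm above the bench. Origin: centre of the base's underside, on the bench; its z axis (up) is the screw's axis. Under the bridge sits the orange stop ring (stop_c0 in the rules), which the pad on the screw (spindle_c0) meets as it rises.
- wheel: Red handwheel on top of the screw: rim of 60 mm radius (to the middle of its 14 mm round bar), three spokes, hub 32 mm across and 18 mm high. Origin on the screw axis at the underside of the hub; the top of the rim is 15 mm above it; its x axis points to the handle. Turns with about 3 N at the handle and stays where it is left. Where round the turn the stop comes differs from clamp to clamp.
- hub (a point): Top of the hub on the screw axis; rises with the wheel, 16 mm per counter-clockwise turn (seen from above), from 176 to 182 mm above the clamp's origin at the start. It meets the stop at 202 to 208 mm, different each time and not measured: feel for it. Past it the handle resists by 1 to 2 N more per mm (1 mm of height is 24 mm at the handle).
- handle (a point): Middle of the black revolving handle standing upright on the rim, 60 mm from the screw axis: round grip 22 mm in diameter, 45 mm tall, spinning freely about its upright axis, so a hand holding it from above can circle without turning. The point is 21 mm below its top, 25 mm above the rim's top, 22 mm above the hub point. It is sprung along its pin (8 N per mm, either way).
- casting: Small loose aluminium casting 76 x 58 x 40 mm lying on the base plate below the screw, 0.35 kg; origin at the centre of its underside. To be left where it lies.
- ball_stand: White reference ball on a stem and round foot (60 mm diameter, 88 mm tall), loose on the bench to one side of the clamp; origin under its foot. To be left alone.
- gauge_box: Closed wooden gauge-block box 110 x 60 x 30 mm, loose on the bench; origin at the centre of its underside. To be left alone.
- wrench: Steel open-end wrench 160 mm long lying on the bench beyond the clamp; origin below its middle. To be left alone.
Not all that is in view belongs to the job. There is more than one size of the casting; the job needs the middle-sized.

How it is judged:
On the way:
1. the screw is wound up against its stop (its pad bears on the stop ring with over 40 N, which takes about 2 N at the handle) (contact force between spindle_c0 and stop_c0 above 40 N), for 0.05 s.
At the end, for the whole second after the job is handed in: After having been up against the stop, the wheel stands a quarter turn back from it (one to three eighths of a turn, that is 2 to 6 mm of height), is let go, and the casting lies within 8 mm of where it was (distance between hub and stop_c0 between 0.094 and 0.098 m and linear speed of casting below 0.02 m/s and distance of casting from where it was at the start of the episode below 0.008 m); the robot touches nothing.
It fails at once if the screw is forced against its stop (over 400 N on the stop ring, about 17 N at the handle beyond the 3 N that turn it) (contact force between spindle_c0 and stop_c0 above 400 N).
It fails at once if the handle is dragged up or pushed down along its pin by more than 2.5 mm (20 N) (z of handle in the frame of wheel above 0.0425 m or z of handle in the frame of wheel below 0.0375 m).
It fails at once if the casting is moved by more than 8 mm (distance of casting from where it was at the start of the episode above 0.008 m).
It fails at once if the ball stand, the gauge box or the wrench is moved by more than 15 mm (distance of any of ball_stand, gauge_box, wrench from where it was at the start of the episode above 0.015 m).
It also fails if it takes over 58 s, if anything falls off the work surface, if the arm or the gripper's body presses on something with over 40 N, if the wrist force passes 120 N, or if a joint passes its speed limit or range.

ROBOT

A 6-joint arm with a two-finger parallel gripper is mounted at the origin on the work surface. World frame = base frame: x ahead of the robot, y to its left, z up, the work surface at z = 0. Lengths are in m, angles in rad, forces in N, time in s.
With the tool pointing down it reaches from about 0.35 to 0.775 m from the base axis. Payload 5.5 kg.
Tool frame: the origin (TCP) lies at the very end of the fingers, on their centre line; the grasp point (between the pads) lies 19 mm behind it; z points along the fingers, y is the line along which they close (so a half turn about z gives the same grasp; the last joint's range is limited). The gripper opens to 85 mm and grips with 20 to 120 N. Pads are 22 mm wide; open, the fingers measure 114 mm over their backs; the gripper's body (76 mm by 85 mm) begins 54 mm behind the grasp point. The pads swing forward as they close: fully open they stand 13 mm farther back than shut.
Start: joints at [-1.359, 0.313, 0.046, 1.304, 0, 1.431], TCP at [0.198, -0.54, 0.231] pointing down, gripper open.
Joint ranges: [-2.76, 2.76], [-0.86, 1.69], [-1.03, 1.26], [-2.2, 2.34], [-1.47, 1.5], [-3.14, 3.14]. Speed limits (rad/s): [2.57, 2.57, 3.14, 3.14, 3.14, 3.14].

INTERFACE

Orientations are given as a unit quaternion [w, x, y, z].
In Python, from workcell import env, imaging, ticket gives the robot as it stands. The module is installed in compiled form; this text tells all that it offers.
- The arm moves only by the tool apply_moves, never from a script. Its argument "rows" is a list of rows, each an object with "xyz": the shift along the tool's x, y, z in mm, a list of three; "turn": the turn, a rotation vector about the tool's x, y, z in rad, a list of three; "grip": the opening, from 0 (shut) to 1 (fully open). A call has 1 to 12 rows; each row is the pose to reach, as a shift and turn from the pose commanded when the call began, along the tool's axes at that moment; what a row does not reach only later rows make up. A row lasts 1/12 s, in which the tool goes at most 41.7 mm and 7.16 degrees, less where a joint would pass 70% of its speed; a pose out of reach is approached as far as the arm can. A call with a gripper value outside its range is refused whole. The fingers move at their own pace and stop on an object; "force" is the grip in N (left out, the last holds). Time passes only in rows, so rows that repeat a pose let the fingers close. It gives the time, the measured TCP pose, the force, the opening and the grip force at its end, in the units of the state.
- env.get_state(): the state, without advancing time (a new reading comes with each control period).
- imaging.read_camera(name): name is "scene" or "side" or "wrist"; returns a dict with "color" (420x560x3 uint8, blue, green, red), "z_map" (420x560 float32, m along the optical axis (not along the pixel's ray), 0 where there is no reading), "camera_matrix" (3x3 intrinsics, pixels), "k1" (the pictures are not rectified: a ray, as slopes to the right and down, at radius r is drawn at 1 + k1 r^2 times it, then the intrinsics apply), "view" (4x4, takes a point from world to camera coordinates). Camera axes: x right, y down, z forward; pixel columns grow to the right and rows downward; lengths in m; the calibration is good to about 2 mm. A picture is of the moment at which its call begins.
- ticket.hand_in(): hands the job in; it is judged then, once.
The state is a dict: "clock": time; "joint_pos": joint angles; "qvel": joint speeds; "tau": joint torques, N m; "tcp_pos": TCP position; "orientation": TCP orientation; "wrist_force": force on the tool from outside, world axes, zero at the start; "ft_torque": the same for the moment, N m; "finger_gap": finger opening in m; "grip_force": force on a finger pad.
Only numpy, scipy, OpenCV 4.12 (cv2) and the standard library are available. Lean on these libraries where they do the work, as an engineer would, in place of code of your own. Each camera call takes 0.05 s, during which the arm holds its last target. There are 200 camera calls.

## Working session

There is one attempt and no reset: what is moved stays moved. The work goes in short steps, Python scripts to look and compute and a tool call to move; the robot and the scene stay as the last step left them, time stands still between calls to the robot, and variables do not carry over. Pictures are saved under pics/ and viewed, at most 10 in all, crops included, and the job is handed in when it is done.

Besides the shell and the picture viewer there is one more tool, called after "Call:" as a command line: name --argument value ..., lists and objects as JSON in quotes. apply_moves: Moves the arm, as the interface text tells. Its arguments: {"type":"object","properties":{"rows":{"type":"array"},"force":{"type":"number"}},"required":["rows"]}

```bash
mkdir -p pics; cat > h.py <<'E'
import numpy as np, cv2
from workcell import env, imaging, ticket
def p3(c,u,v,w=1):
    K=c['camera_matrix'];Z=c['z_map'][v-w:v+w+1,u-w:u+w+1];Z=Z[Z>0];z=np.median(Z)
    return ray(c,u,v,z)
def ray(c,u,v,z):
    K=c['camera_matrix'];x=np.array([(u-K[0,2])/K[0,0],(v-K[1,2])/K[1,1]]);s=x.copy()
    for _ in range(20): s=x/(1+c['k1']*(s@s))
    return (np.linalg.inv(c['view'])@np.r_[s*z,z,1])[:3]
def cloud(c):
    K=c['camera_matrix'];H,W=c['z_map'].shape;v,u=np.mgrid[:H,:W]
    x=np.stack([(u-K[0,2])/K[0,0],(v-K[1,2])/K[1,1]],-1);s=x.copy()
    for _ in range(20): s=x/(1+c['k1']*(s**2).sum(-1,keepdims=True))
    z=c['z_map'][...,None];P=np.concatenate([s*z,z,np.ones_like(z)],-1)
    return (P@np.linalg.inv(c['view']).T)[...,:3]
E
python3 - <<'E'
from h import *
for n in ['scene','side']:
    c=imaging.read_camera(n);cv2.imwrite(f'pics/{n}1.png',c['color']);np.savez(f'{n}1.npz',**c)
    P=cloud(c);b,g,r=[c['color'][...,i].astype(int) for i in range(3)]
    m=(r>110)&(g<60)&(b<60)&(c['z_map']>0)
    Q=P[m];print(n,m.sum(),np.percentile(Q,[2,50,98],axis=0).round(3).tolist())
s=env.get_state();print(s)
E
```

```text
scene 395 [[0.454, -0.103, 0.174], [0.521, -0.045, 0.178], [0.573, 0.015, 0.183]]
side 689 [[0.461, -0.097, 0.169], [0.523, -0.029, 0.176], [0.575, 0.023, 0.181]]
{'clock': 0.1, 'joint_pos': array([-1.35863184e+00,  3.13933860e-01,  4.50825494e-02,  1.30361354e+00,
       -1.86326478e-05,  1.43121039e+00]), 'qvel': array([ 0.00166797, -0.00156542,  0.00236189,  0.00186504, -0.0003529 ,
        0.00018915]), 'tau': array([ 2.71160832e-03, -4.81728780e+01,  2.99242258e+01,  1.27681618e-02,
       -1.62589249e-04,  7.99415318e-06]), 'tcp_pos': array([ 0.19800542, -0.53933513,  0.23048908]), 'orientation': array([-8.33376427e-04,  9.84573437e-01,  1.74969858e-01, -3.95783672e-05]), 'wrist_force': array([ 0.5130584 , -0.28154107,  0.82939119]), 'ft_torque': array([0.0018645 , 0.04846148, 0.0683881 ]), 'grip_force': 0.0, 'finger_gap': 0.08537338503596865}
```

View pics/scene1.png

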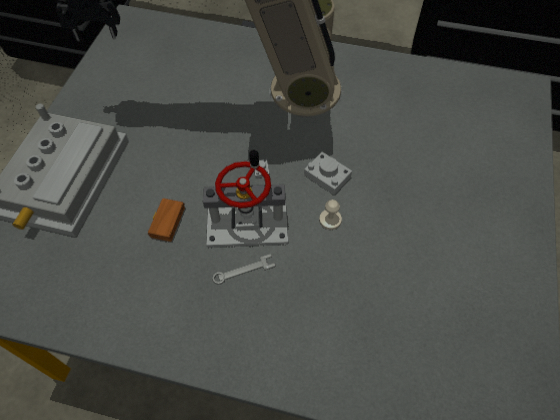

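View pics/side1.png

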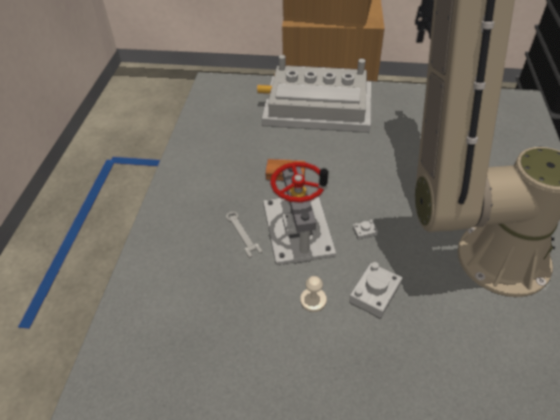

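The scene view shows the wheel hub at about (243,183) and the black handle at (254,157). The side view has the hub at (298,181) and the handle at (324,177). The handle points towards the robot. Next I'll measure.

```bash
python3 - <<'E'
from h import *
from scipy.optimize import least_squares
for n,hb,boxes in [('scene',(254,157),dict(ball=(333,206),box=(166,220),wrench=(244,269),cast=(327,172))),('side',(324,177),dict(ball=(314,284),cast=(377,284),small=(365,229)))]:
    c=dict(np.load(f'{n}1.npz'));c['k1']=float(c['k1']);P=cloud(c)
    b,g,r=[c['color'][...,i].astype(int) for i in range(3)]
    m=(r>90)&(g<60)&(b<60)&(c['z_map']>0);Q=P[m];Q=Q[(Q[:,2]>.15)&(Q[:,2]<.2)]
    f=least_squares(lambda q:np.hypot(*(Q[:,:2]-q).T)-.060,Q[:,:2].mean(0),loss='soft_l1',f_scale=.004);print(n,'wheel',f.x,np.percentile(Q[:,2],[5,50,95]))
    u,v=hb;print('handle px',[ (dv,p3(c,u,v+dv).round(3).tolist()) for dv in (-6,-3,0,3,6)])
    w=np.zeros(m.shape,bool);w[v-14:v+14,u-10:u+10]=1
    m=w&(c['color'].max(-1)<60)&(P[...,2]>.17)&(P[...,2]<.24);Q=P[m];print(m.sum(),np.percentile(Q,[5,50,95],axis=0).round(3).tolist())
    for k,(u,v) in boxes.items(): print(k,p3(c,u,v).round(3))
E
```

```text
scene wheel [ 0.51331548 -0.04322915] [0.17400968 0.17765868 0.18199362]
handle px [(-6, [0.451, -0.031, 0.225]), (-3, [0.458, -0.029, 0.223]), (0, [0.461, -0.028, 0.217]), (3, [0.463, -0.028, 0.207]), (6, [0.465, -0.028, 0.198])]
143 [[0.451, -0.039, 0.185], [0.461, -0.029, 0.212], [0.465, -0.021, 0.225]]
ball [0.464 0.173 0.085]
box [ 0.579 -0.241  0.032]
wrench [ 0.653 -0.009  0.009]
cast [0.34  0.134 0.053]
side wheel [ 0.5123041  -0.03827146] [0.16981034 0.17623279 0.18047288]
handle px [(-6, [0.453, -0.025, 0.224]), (-3, [0.452, -0.02, 0.219]), (0, [0.452, -0.021, 0.209]), (3, [0.452, -0.02, 0.201]), (6, [0.451, -0.021, 0.191])]
117 [[0.446, -0.029, 0.187], [0.454, -0.022, 0.21], [0.461, -0.019, 0.225]]
ball [0.455 0.182 0.082]
cast [0.316 0.149 0.055]
small [ 0.341 -0.04   0.022]
```

Call:
apply_moves --rows '[{"xyz":[20,-19,-20],"turn":[0,0,-0.1],"grip":1},{"xyz":[50,-47,-40],"turn":[0,0,-0.2],"grip":1},{"xyz":[80,-75,-55],"turn":[0,0,-0.3],"grip":1},{"xyz":[110,-103,-65],"turn":[0,0,-0.4],"grip":1},{"xyz":[140,-131,-70],"turn":[0,0,-0.5],"grip":1},{"xyz":[170,-159,-70],"turn":[0,0,-0.6],"grip":1},{"xyz":[200,-187,-70],"turn":[0,0,-0.71],"grip":1},{"xyz":[230,-215,-70],"turn":[0,0,-0.82],"grip":1},{"xyz":[260,-243,-70],"turn":[0,0,-0.93],"grip":1},{"xyz":[290,-271,-70],"turn":[0,0,-1.04],"grip":1},{"xyz":[315,-295,-70],"turn":[0,0,-1.15],"grip":1},{"xyz":[330,-310,-70],"turn":[0,0,-1.219],"grip":1}]' --force 40

```text
clock: 1.1
tcp_pos: [0.4017, -0.1318, 0.3012]
orientation: [-0.0, 0.704, 0.71, 0.0]
wrist_force: [-0.1, -0.1, -0.2]
finger_gap: 0.0855
grip_force: 0.0
```

Call:
apply_moves --rows '[{"xyz":[30,15,0],"turn":[0,0,0],"grip":1},{"xyz":[60,30,0],"turn":[0,0,0],"grip":1},{"xyz":[85,43,0],"turn":[0,0,0],"grip":1},{"xyz":[103,52,0],"turn":[0,0,0],"grip":1},{"xyz":[103,52,0],"turn":[0,0,0],"grip":1},{"xyz":[103,52,0],"turn":[0,0,0],"grip":1}]'

```text
clock: 1.6
tcp_pos: [0.453, -0.0312, 0.3008]
orientation: [-0.0, 0.706, 0.708, -0.0]
wrist_force: [-0.7, -0.2, -0.7]
finger_gap: 0.0851
grip_force: 0.0
```

```bash
python3 - <<'E'
from h import *
c=imaging.read_camera('wrist');cv2.imwrite('pics/w1.png',c['color']);np.savez('w1.npz',**c)
s=env.get_state();print(s['tcp_pos'],s['orientation'],s['joint_pos'].round(3),s['wrist_force'])
E
```

```text
[ 0.45277878 -0.0319633   0.30090607] [-3.01181257e-04  7.06710448e-01  7.07502676e-01 -4.65084611e-04] [-0.247  0.066 -0.091  1.415 -0.     1.322] [-0.63311913 -0.64657108  0.78829871]
```

View pics/w1.png

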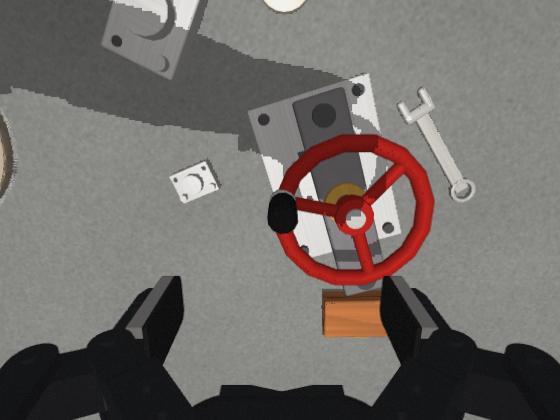

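In the wrist view the handle is at about (283,212), the hub at (355,217) and the rim spans columns 275–434. Both fingers are clear of it.

```bash
python3 - <<'E'
from h import *
from scipy.optimize import least_squares
c=dict(np.load('w1.npz'));c['k1']=float(c['k1']);P=cloud(c)
b,g,r=[c['color'][...,i].astype(int) for i in range(3)]
m=(r>90)&(g<60)&(b<60)&(c['z_map']>0);Q=P[m];print(np.percentile(Q[:,2],[1,5,50,95,99]).round(4))
Q=Q[(Q[:,2]>.15)];d=np.hypot(*(Q[:,:2]-Q[:,:2].mean(0)).T);Q=Q[d>.045]
f=least_squares(lambda q:np.hypot(*(Q[:,:2]-q).T)-.06,Q[:,:2].mean(0),loss='soft_l1',f_scale=.003);print('wheel',f.x,len(Q))
d=np.hypot(*(P[...,:2]-f.x).transpose(2,0,1));print('hub z',np.median(P[...,2][(d<.012)&(P[...,2]>.15)]))
w=np.zeros(m.shape,bool);w[185:240,260:305]=1
m=w&(c['color'].max(-1)<70)&(P[...,2]>.17);Q=P[m];zt=np.percentile(Q[:,2],97);print('zt',zt,len(Q))
T=Q[Q[:,2]>zt-.003];print('top',len(T),T.mean(0),T.min(0),T.max(0),(T.min(0)+T.max(0))/2)
h=T[:,:2].mean(0)-f.x;print(np.hypot(*h),np.degrees(np.arctan2(h[1],h[0])))
E
```

```text
[0.0108 0.1729 0.1772 0.1812 0.1821]
wheel [ 0.5120895  -0.03973444] 6518
hub z 0.3666393535277966
zt 0.2252176262304044 1006
top 520 [ 0.45488061 -0.02876105  0.22538142] [ 0.44563686 -0.03854802  0.22221947] [0.46417988 0.04773094 0.44338651] [0.45490837 0.00459146 0.33280299]
0.058251801306721064 169.14182385558587
```

Call:
apply_moves --rows '[{"xyz":[3,1,30],"turn":[0,0,0],"grip":1},{"xyz":[3,1,60],"turn":[0,0,0],"grip":1},{"xyz":[3,1,85],"turn":[0,0,0],"grip":1},{"xyz":[3,1,102],"turn":[0,0,0],"grip":1},{"xyz":[3,1,111],"turn":[0,0,0],"grip":1},{"xyz":[3,1,111],"turn":[0,0,0],"grip":1},{"xyz":[3,1,111],"turn":[0,0,0],"grip":1}]'

```text
clock: 2.23
tcp_pos: [0.454, -0.0298, 0.1906]
orientation: [-0.0, 0.708, 0.707, -0.0]
wrist_force: [-0.3, 0.7, 0.5]
finger_gap: 0.0852
grip_force: 0.0
```

```bash
python3 - <<'E'
from h import *
s=env.get_state();print(s['tcp_pos'],s['wrist_force'])
E
```

```text
[ 0.45395036 -0.02983323  0.19063901] [-0.27123957  0.73208487  0.4860692 ]
```

Call:
apply_moves --rows '[{"xyz":[0,0,0],"turn":[0,0,0],"grip":0.4},{"xyz":[0,0,0],"turn":[0,0,0],"grip":0.3},{"xyz":[0,0,0],"turn":[0,0,0],"grip":0.2},{"xyz":[0,0,0],"turn":[0,0,0],"grip":0.1},{"xyz":[0,0,0],"turn":[0,0,0],"grip":0.1},{"xyz":[0,0,0],"turn":[0,0,0],"grip":0.1},{"xyz":[0,0,0],"turn":[0,0,0],"grip":0.1},{"xyz":[0,0,0],"turn":[0,0,0],"grip":0.1},{"xyz":[0,0,0],"turn":[0,0,0],"grip":0.1},{"xyz":[0,0,0],"turn":[0,0,0],"grip":0.1}]' --force 40

```text
clock: 3.07
tcp_pos: [0.4538, -0.0291, 0.1904]
orientation: [-0.0, 0.707, 0.707, -0.0]
wrist_force: [-3.9, 0.2, 4.8]
finger_gap: 0.0207
grip_force: 40.6
```

```bash
cat > circ.py <<'E'
import numpy as np,sys
# args: start deg, step deg, n, radius mm, radial-correction x,y (world mm), zcorr
t0,st,n,r=map(float,sys.argv[1:5]);cx,cy,cz=(list(map(float,sys.argv[5:8]))+[0,0,0])[:3]
out=[]
for k in range(1,int(n)+1):
    a,b=np.radians(t0),np.radians(t0+k*st);f=k/n
    out.append('{"xyz": [%.1f, %.1f, %.2f], "turn": [0, 0, 0], "grip": 0.1}'%(r*(np.sin(b)-np.sin(a))+f*cy,r*(np.cos(b)-np.cos(a))+f*cx,-16*k*st/360-f*cz))
print('['+', '.join(out)+']')
E
python3 circ.py 169.3 6 12 60 0 0 0.3
```

```text
[{"xyz": [-6.2, -0.8, -0.29], "turn": [0, 0, 0], "grip": 0.1}, {"xyz": [-12.5, -1.0, -0.58], "turn": [0, 0, 0], "grip": 0.1}, {"xyz": [-18.8, -0.6, -0.88], "turn": [0, 0, 0], "grip": 0.1}, {"xyz": [-24.9, 0.6, -1.17], "turn": [0, 0, 0], "grip": 0.1}, {"xyz": [-31.0, 2.3, -1.46], "turn": [0, 0, 0], "grip": 0.1}, {"xyz": [-36.8, 4.7, -1.75], "turn": [0, 0, 0], "grip": 0.1}, {"xyz": [-42.3, 7.7, -2.04], "turn": [0, 0, 0], "grip": 0.1}, {"xyz": [-47.5, 11.2, -2.33], "turn": [0, 0, 0], "grip": 0.1}, {"xyz": [-52.3, 15.3, -2.62], "turn": [0, 0, 0], "grip": 0.1}, {"xyz": [-56.6, 19.8, -2.92], "turn": [0, 0, 0], "grip": 0.1}, {"xyz": [-60.5, 24.8, -3.21], "turn": [0, 0, 0], "grip": 0.1}, {"xyz": [-63.8, 30.1, -3.50], "turn": [0, 0, 0], "grip": 0.1}]
```

Call:
apply_moves --rows '[{"xyz":[-6.2,-0.8,-0.29],"turn":[0,0,0],"grip":0.1},{"xyz":[-12.5,-1.0,-0.58],"turn":[0,0,0],"grip":0.1},{"xyz":[-18.8,-0.6,-0.88],"turn":[0,0,0],"grip":0.1},{"xyz":[-24.9,0.6,-1.17],"turn":[0,0,0],"grip":0.1},{"xyz":[-31.0,2.3,-1.46],"turn":[0,0,0],"grip":0.1},{"xyz":[-36.8,4.7,-1.75],"turn":[0,0,0],"grip":0.1}]'

```text
clock: 3.57
tcp_pos: [0.4577, -0.0654, 0.1919]
orientation: [-0.001, 0.707, 0.707, -0.0]
wrist_force: [-5.1, 2.7, 4.3]
finger_gap: 0.0208
grip_force: 40.7
```

```bash
python3 - <<'E'
from h import *
s=env.get_state();print(s['tcp_pos'],s['wrist_force'],s['orientation'],s['ft_torque'],s['finger_gap'])
E
python3 circ.py 205.3 6 12 60 0 0 0.2
```

```text
[ 0.4577429  -0.06539744  0.19185115] [-5.0572883   2.73792782  4.288192  ] [-1.25935924e-03  7.06932542e-01  7.07279854e-01 -6.30469942e-05] [0.54321804 0.89791099 0.02603796] 0.020810180748134333
[{"xyz": [-5.5, 3.0, -0.28], "turn": [0, 0, 0], "grip": 0.1}, {"xyz": [-10.7, 6.5, -0.57], "turn": [0, 0, 0], "grip": 0.1}, {"xyz": [-15.5, 10.6, -0.85], "turn": [0, 0, 0], "grip": 0.1}, {"xyz": [-19.8, 15.1, -1.13], "turn": [0, 0, 0], "grip": 0.1}, {"xyz": [-23.7, 20.1, -1.42], "turn": [0, 0, 0], "grip": 0.1}, {"xyz": [-27.0, 25.4, -1.70], "turn": [0, 0, 0], "grip": 0.1}, {"xyz": [-29.7, 31.1, -1.98], "turn": [0, 0, 0], "grip": 0.1}, {"xyz": [-31.8, 37.0, -2.27], "turn": [0, 0, 0], "grip": 0.1}, {"xyz": [-33.3, 43.1, -2.55], "turn": [0, 0, 0], "grip": 0.1}, {"xyz": [-34.2, 49.3, -2.83], "turn": [0, 0, 0], "grip": 0.1}, {"xyz": [-34.3, 55.6, -3.12], "turn": [0, 0, 0], "grip": 0.1}, {"xyz": [-33.9, 61.9, -3.40], "turn": [0, 0, 0], "grip": 0.1}]
```

Call:
apply_moves --rows '[{"xyz":[-5.5,3.0,-0.32],"turn":[0,0,0],"grip":0.1},{"xyz":[-10.7,6.5,-0.63],"turn":[0,0,0],"grip":0.1},{"xyz":[-15.5,10.6,-0.94],"turn":[0,0,0],"grip":0.1},{"xyz":[-19.8,15.1,-1.25],"turn":[0,0,0],"grip":0.1},{"xyz":[-23.7,20.1,-1.56],"turn":[0,0,0],"grip":0.1},{"xyz":[-27.0,25.4,-1.87],"turn":[0,0,0],"grip":0.1},{"xyz":[-29.7,31.1,-2.18],"turn":[0,0,0],"grip":0.1},{"xyz":[-31.8,37.0,-2.5],"turn":[0,0,0],"grip":0.1},{"xyz":[-33.3,43.1,-2.8],"turn":[0,0,0],"grip":0.1},{"xyz":[-34.2,49.3,-3.1],"turn":[0,0,0],"grip":0.1},{"xyz":[-34.3,55.6,-3.4],"turn":[0,0,0],"grip":0.1},{"xyz":[-33.9,61.9,-3.7],"turn":[0,0,0],"grip":0.1}]'

```text
clock: 4.57
tcp_pos: [0.521, -0.1003, 0.1956]
orientation: [0.0, 0.707, 0.707, -0.0]
wrist_force: [-3.4, -2.7, 2.6]
finger_gap: 0.0206
grip_force: 40.4
```

```bash
python3 circ.py 277.3 8 12 60 0 0 0.3
```

```text
[{"xyz": [1.6, 8.2, -0.38], "turn": [0, 0, 0], "grip": 0.1}, {"xyz": [4.4, 16.1, -0.76], "turn": [0, 0, 0], "grip": 0.1}, {"xyz": [8.2, 23.5, -1.14], "turn": [0, 0, 0], "grip": 0.1}, {"xyz": [13.1, 30.4, -1.52], "turn": [0, 0, 0], "grip": 0.1}, {"xyz": [18.8, 36.5, -1.90], "turn": [0, 0, 0], "grip": 0.1}, {"xyz": [25.4, 41.7, -2.28], "turn": [0, 0, 0], "grip": 0.1}, {"xyz": [32.6, 46.0, -2.66], "turn": [0, 0, 0], "grip": 0.1}, {"xyz": [40.3, 49.2, -3.04], "turn": [0, 0, 0], "grip": 0.1}, {"xyz": [48.4, 51.3, -3.43], "turn": [0, 0, 0], "grip": 0.1}, {"xyz": [56.7, 52.3, -3.81], "turn": [0, 0, 0], "grip": 0.1}, {"xyz": [65.1, 52.1, -4.19], "turn": [0, 0, 0], "grip": 0.1}, {"xyz": [73.3, 50.8, -4.57], "turn": [0, 0, 0], "grip": 0.1}]
```

Going well: the drag is about 3 N and the side force is small.

Call:
apply_moves --rows '[{"xyz":[1.6,8.2,-0.38],"turn":[0,0,0],"grip":0.1},{"xyz":[4.4,16.1,-0.76],"turn":[0,0,0],"grip":0.1},{"xyz":[8.2,23.5,-1.14],"turn":[0,0,0],"grip":0.1},{"xyz":[13.1,30.4,-1.52],"turn":[0,0,0],"grip":0.1},{"xyz":[18.8,36.5,-1.9],"turn":[0,0,0],"grip":0.1},{"xyz":[25.4,41.7,-2.28],"turn":[0,0,0],"grip":0.1},{"xyz":[32.6,46.0,-2.66],"turn":[0,0,0],"grip":0.1},{"xyz":[40.3,49.2,-3.04],"turn":[0,0,0],"grip":0.1},{"xyz":[48.4,51.3,-3.43],"turn":[0,0,0],"grip":0.1},{"xyz":[56.7,52.3,-3.81],"turn":[0,0,0],"grip":0.1},{"xyz":[65.1,52.1,-4.19],"turn":[0,0,0],"grip":0.1},{"xyz":[73.3,50.8,-4.57],"turn":[0,0,0],"grip":0.1}]'

```text
clock: 5.57
tcp_pos: [0.5711, -0.0261, 0.1999]
orientation: [-0.0, 0.707, 0.707, -0.001]
wrist_force: [-5.5, -6.5, 0.2]
finger_gap: 0.0208
grip_force: 40.3
```

```bash
python3 circ.py 13.3 8 12 60 0 0 0.1;python3 circ.py 109.3 6 12 60 0 0 0.1
```

```text
[{"xyz": [8.0, -2.5, -0.36], "turn": [0, 0, 0], "grip": 0.1}, {"xyz": [15.6, -6.1, -0.73], "turn": [0, 0, 0], "grip": 0.1}, {"xyz": [22.6, -10.7, -1.09], "turn": [0, 0, 0], "grip": 0.1}, {"xyz": [28.8, -16.2, -1.46], "turn": [0, 0, 0], "grip": 0.1}, {"xyz": [34.3, -22.5, -1.82], "turn": [0, 0, 0], "grip": 0.1}, {"xyz": [38.8, -29.6, -2.18], "turn": [0, 0, 0], "grip": 0.1}, {"xyz": [42.3, -37.2, -2.55], "turn": [0, 0, 0], "grip": 0.1}, {"xyz": [44.7, -45.2, -2.91], "turn": [0, 0, 0], "grip": 0.1}, {"xyz": [46.0, -53.5, -3.28], "turn": [0, 0, 0], "grip": 0.1}, {"xyz": [46.1, -61.8, -3.64], "turn": [0, 0, 0], "grip": 0.1}, {"xyz": [45.0, -70.1, -4.00], "turn": [0, 0, 0], "grip": 0.1}, {"xyz": [42.8, -78.2, -4.37], "turn": [0, 0, 0], "grip": 0.1}]
[{"xyz": [-2.4, -5.8, -0.28], "turn": [0, 0, 0], "grip": 0.1}, {"xyz": [-5.4, -11.3, -0.55], "turn": [0, 0, 0], "grip": 0.1}, {"xyz": [-8.9, -16.5, -0.83], "turn": [0, 0, 0], "grip": 0.1}, {"xyz": [-13.0, -21.3, -1.10], "turn": [0, 0, 0], "grip": 0.1}, {"xyz": [-17.5, -25.7, -1.38], "turn": [0, 0, 0], "grip": 0.1}, {"xyz": [-22.5, -29.5, -1.65], "turn": [0, 0, 0], "grip": 0.1}, {"xyz": [-27.8, -32.8, -1.93], "turn": [0, 0, 0], "grip": 0.1}, {"xyz": [-33.5, -35.5, -2.20], "turn": [0, 0, 0], "grip": 0.1}, {"xyz": [-39.4, -37.6, -2.48], "turn": [0, 0, 0], "grip": 0.1}, {"xyz": [-45.5, -39.1, -2.75], "turn": [0, 0, 0], "grip": 0.1}, {"xyz": [-51.7, -40.0, -3.02], "turn": [0, 0, 0], "grip": 0.1}, {"xyz": [-58.0, -40.2, -3.30], "turn": [0, 0, 0], "grip": 0.1}]
```

Call:
apply_moves --rows '[{"xyz":[8.0,-2.5,-0.36],"turn":[0,0,0],"grip":0.1},{"xyz":[15.6,-6.1,-0.73],"turn":[0,0,0],"grip":0.1},{"xyz":[22.6,-10.7,-1.09],"turn":[0,0,0],"grip":0.1},{"xyz":[28.8,-16.2,-1.46],"turn":[0,0,0],"grip":0.1},{"xyz":[34.3,-22.6,-1.82],"turn":[0,0,0],"grip":0.1},{"xyz":[38.8,-29.8,-2.18],"turn":[0,0,0],"grip":0.1},{"xyz":[42.3,-37.4,-2.55],"turn":[0,0,0],"grip":0.1},{"xyz":[44.7,-45.5,-2.91],"turn":[0,0,0],"grip":0.1},{"xyz":[46.0,-53.8,-3.28],"turn":[0,0,0],"grip":0.1},{"xyz":[46.1,-62.2,-3.64],"turn":[0,0,0],"grip":0.1},{"xyz":[45.0,-70.5,-4.0],"turn":[0,0,0],"grip":0.1},{"xyz":[42.8,-78.7,-4.37],"turn":[0,0,0],"grip":0.1}]'

```text
clock: 6.57
tcp_pos: [0.4953, 0.0167, 0.205]
orientation: [0.002, 0.707, 0.707, 0.002]
wrist_force: [5.5, -3.0, -4.0]
finger_gap: 0.0209
grip_force: 39.9
```

```bash
python3 - <<'E'
from h import *
s=env.get_state();print(s['tcp_pos'],s['wrist_force'])
E
```

```text
[0.49534753 0.01674454 0.20499496] [ 5.48684094 -3.04960192 -3.9554078 ]
```

```bash
python3 circ.py 109.3 7 12 60 -0.5 -0.5 -0.4
```

```text
[{"xyz": [-2.9, -6.8, -0.28], "turn": [0, 0, 0], "grip": 0.1}, {"xyz": [-6.6, -13.2, -0.56], "turn": [0, 0, 0], "grip": 0.1}, {"xyz": [-11.0, -19.1, -0.83], "turn": [0, 0, 0], "grip": 0.1}, {"xyz": [-16.1, -24.4, -1.11], "turn": [0, 0, 0], "grip": 0.1}, {"xyz": [-21.8, -29.1, -1.39], "turn": [0, 0, 0], "grip": 0.1}, {"xyz": [-28.1, -33.0, -1.67], "turn": [0, 0, 0], "grip": 0.1}, {"xyz": [-34.7, -36.2, -1.94], "turn": [0, 0, 0], "grip": 0.1}, {"xyz": [-41.7, -38.5, -2.22], "turn": [0, 0, 0], "grip": 0.1}, {"xyz": [-49.0, -40.0, -2.50], "turn": [0, 0, 0], "grip": 0.1}, {"xyz": [-56.3, -40.6, -2.78], "turn": [0, 0, 0], "grip": 0.1}, {"xyz": [-63.7, -40.3, -3.06], "turn": [0, 0, 0], "grip": 0.1}, {"xyz": [-70.9, -39.1, -3.33], "turn": [0, 0, 0], "grip": 0.1}]
```

Call:
apply_moves --rows '[{"xyz":[-2.9,-6.8,-0.28],"turn":[0,0,0],"grip":0.1},{"xyz":[-6.6,-13.2,-0.56],"turn":[0,0,0],"grip":0.1},{"xyz":[-11.0,-19.1,-0.83],"turn":[0,0,0],"grip":0.1},{"xyz":[-16.1,-24.4,-1.11],"turn":[0,0,0],"grip":0.1},{"xyz":[-21.8,-29.1,-1.39],"turn":[0,0,0],"grip":0.1},{"xyz":[-28.1,-33.0,-1.67],"turn":[0,0,0],"grip":0.1},{"xyz":[-34.7,-36.2,-1.94],"turn":[0,0,0],"grip":0.1},{"xyz":[-41.7,-38.5,-2.22],"turn":[0,0,0],"grip":0.1},{"xyz":[-49.0,-40.0,-2.5],"turn":[0,0,0],"grip":0.1},{"xyz":[-56.3,-40.6,-2.78],"turn":[0,0,0],"grip":0.1},{"xyz":[-63.7,-40.3,-3.06],"turn":[0,0,0],"grip":0.1},{"xyz":[-70.9,-39.1,-3.33],"turn":[0,0,0],"grip":0.1}]'

```text
clock: 7.57
tcp_pos: [0.4536, -0.0542, 0.2083]
orientation: [-0.001, 0.707, 0.707, 0.001]
wrist_force: [4.3, 5.1, -1.6]
finger_gap: 0.0206
grip_force: 40.2
```

```bash
python3 circ.py 193.3 5 12 60 0 0 0
```

```text
[{"xyz": [-5.0, 1.4, -0.22], "turn": [0, 0, 0], "grip": 0.1}, {"xyz": [-9.9, 3.3, -0.44], "turn": [0, 0, 0], "grip": 0.1}, {"xyz": [-14.6, 5.6, -0.67], "turn": [0, 0, 0], "grip": 0.1}, {"xyz": [-19.1, 8.2, -0.89], "turn": [0, 0, 0], "grip": 0.1}, {"xyz": [-23.4, 11.3, -1.11], "turn": [0, 0, 0], "grip": 0.1}, {"xyz": [-27.3, 14.7, -1.33], "turn": [0, 0, 0], "grip": 0.1}, {"xyz": [-31.0, 18.5, -1.56], "turn": [0, 0, 0], "grip": 0.1}, {"xyz": [-34.3, 22.5, -1.78], "turn": [0, 0, 0], "grip": 0.1}, {"xyz": [-37.2, 26.9, -2.00], "turn": [0, 0, 0], "grip": 0.1}, {"xyz": [-39.8, 31.4, -2.22], "turn": [0, 0, 0], "grip": 0.1}, {"xyz": [-41.9, 36.2, -2.44], "turn": [0, 0, 0], "grip": 0.1}, {"xyz": [-43.7, 41.1, -2.67], "turn": [0, 0, 0], "grip": 0.1}]
```

Call:
apply_moves --rows '[{"xyz":[-5.0,1.4,-0.22],"turn":[0,0,0],"grip":0.1},{"xyz":[-9.9,3.3,-0.44],"turn":[0,0,0],"grip":0.1},{"xyz":[-14.6,5.6,-0.67],"turn":[0,0,0],"grip":0.1},{"xyz":[-19.1,8.2,-0.89],"turn":[0,0,0],"grip":0.1},{"xyz":[-23.4,11.3,-1.11],"turn":[0,0,0],"grip":0.1},{"xyz":[-27.3,14.7,-1.33],"turn":[0,0,0],"grip":0.1}]'

```text
clock: 8.07
tcp_pos: [0.4671, -0.0808, 0.2092]
orientation: [-0.002, 0.707, 0.707, 0.001]
wrist_force: [0.5, 5.6, 1.5]
finger_gap: 0.0204
grip_force: 40.3
```

```bash
python3 circ.py 223.3 5 6 60 0 0 0;python3 circ.py 253.3 5 4 60 0 0 0;python3 circ.py 273.3 5 4 60 0 0 0;python3 circ.py 293.3 5 4 60 0 0 0;python3 circ.py 313.3 5 4 60 0 0 0; python3 circ.py 333.3 5 4 60 0 0 0;python3 circ.py 353.3 5 4 60 0 0 0
```

```text
[{"xyz": [-3.6, 3.8, -0.22], "turn": [0, 0, 0], "grip": 0.1}, {"xyz": [-7.0, 7.8, -0.44], "turn": [0, 0, 0], "grip": 0.1}, {"xyz": [-9.9, 12.1, -0.67], "turn": [0, 0, 0], "grip": 0.1}, {"xyz": [-12.5, 16.7, -0.89], "turn": [0, 0, 0], "grip": 0.1}, {"xyz": [-14.6, 21.5, -1.11], "turn": [0, 0, 0], "grip": 0.1}, {"xyz": [-16.3, 26.4, -1.33], "turn": [0, 0, 0], "grip": 0.1}]
[{"xyz": [-1.3, 5.1, -0.22], "turn": [0, 0, 0], "grip": 0.1}, {"xyz": [-2.1, 10.2, -0.44], "turn": [0, 0, 0], "grip": 0.1}, {"xyz": [-2.5, 15.5, -0.67], "turn": [0, 0, 0], "grip": 0.1}, {"xyz": [-2.4, 20.7, -0.89], "turn": [0, 0, 0], "grip": 0.1}]
[{"xyz": [0.5, 5.2, -0.22], "turn": [0, 0, 0], "grip": 0.1}, {"xyz": [1.5, 10.3, -0.44], "turn": [0, 0, 0], "grip": 0.1}, {"xyz": [2.9, 15.4, -0.67], "turn": [0, 0, 0], "grip": 0.1}, {"xyz": [4.8, 20.3, -0.89], "turn": [0, 0, 0], "grip": 0.1}]
[{"xyz": [2.3, 4.7, -0.22], "turn": [0, 0, 0], "grip": 0.1}, {"xyz": [5.0, 9.2, -0.44], "turn": [0, 0, 0], "grip": 0.1}, {"xyz": [8.0, 13.5, -0.67], "turn": [0, 0, 0], "grip": 0.1}, {"xyz": [11.4, 17.4, -0.89], "turn": [0, 0, 0], "grip": 0.1}]
[{"xyz": [3.8, 3.6, -0.22], "turn": [0, 0, 0], "grip": 0.1}, {"xyz": [7.8, 7.0, -0.44], "turn": [0, 0, 0], "grip": 0.1}, {"xyz": [12.1, 9.9, -0.67], "turn": [0, 0, 0], "grip": 0.1}, {"xyz": [16.7, 12.5, -0.89], "turn": [0, 0, 0], "grip": 0.1}]
[{"xyz": [4.8, 2.1, -0.22], "turn": [0, 0, 0], "grip": 0.1}, {"xyz": [9.7, 3.9, -0.44], "turn": [0, 0, 0], "grip": 0.1}, {"xyz": [14.8, 5.2, -0.67], "turn": [0, 0, 0], "grip": 0.1}, {"xyz": [20.0, 6.0, -0.89], "turn": [0, 0, 0], "grip": 0.1}]
[{"xyz": [5.2, 0.4, -0.22], "turn": [0, 0, 0], "grip": 0.1}, {"xyz": [10.5, 0.3, -0.44], "turn": [0, 0, 0], "grip": 0.1}, {"xyz": [15.7, -0.2, -0.67], "turn": [0, 0, 0], "grip": 0.1}, {"xyz": [20.8, -1.2, -0.89], "turn": [0, 0, 0], "grip": 0.1}]
```

Call:
apply_moves --rows '[{"xyz":[-3.6,3.8,-0.22],"turn":[0,0,0],"grip":0.1},{"xyz":[-7.0,7.8,-0.44],"turn":[0,0,0],"grip":0.1},{"xyz":[-9.9,12.1,-0.67],"turn":[0,0,0],"grip":0.1},{"xyz":[-12.5,16.7,-0.89],"turn":[0,0,0],"grip":0.1},{"xyz":[-14.6,21.5,-1.11],"turn":[0,0,0],"grip":0.1},{"xyz":[-16.3,26.4,-1.33],"turn":[0,0,0],"grip":0.1}]'

```text
clock: 8.57
tcp_pos: [0.4936, -0.0981, 0.2105]
orientation: [-0.001, 0.707, 0.707, -0.001]
wrist_force: [-2.0, 2.6, 0.5]
finger_gap: 0.0206
grip_force: 40.5
```

Call:
apply_moves --rows '[{"xyz":[-1.3,5.1,-0.22],"turn":[0,0,0],"grip":0.1},{"xyz":[-2.1,10.2,-0.44],"turn":[0,0,0],"grip":0.1},{"xyz":[-2.5,15.5,-0.67],"turn":[0,0,0],"grip":0.1},{"xyz":[-2.4,20.7,-0.89],"turn":[0,0,0],"grip":0.1}]'

```text
clock: 8.9
tcp_pos: [0.5157, -0.101, 0.2115]
orientation: [-0.0, 0.707, 0.707, -0.001]
wrist_force: [-3.9, 0.8, 2.0]
finger_gap: 0.0206
grip_force: 40.5
```

Call:
apply_moves --rows '[{"xyz":[0.5,5.2,-0.22],"turn":[0,0,0],"grip":0.1},{"xyz":[1.5,10.3,-0.44],"turn":[0,0,0],"grip":0.1},{"xyz":[2.9,15.4,-0.67],"turn":[0,0,0],"grip":0.1},{"xyz":[4.8,20.3,-0.89],"turn":[0,0,0],"grip":0.1}]'

```text
clock: 9.23
tcp_pos: [0.5364, -0.096, 0.2124]
orientation: [0.0, 0.707, 0.707, -0.0]
wrist_force: [-4.3, 0.1, 1.2]
finger_gap: 0.0206
grip_force: 40.4
```

Call:
apply_moves --rows '[{"xyz":[2.3,4.7,-0.22],"turn":[0,0,0],"grip":0.1},{"xyz":[5.0,9.2,-0.44],"turn":[0,0,0],"grip":0.1},{"xyz":[8.0,13.5,-0.67],"turn":[0,0,0],"grip":0.1},{"xyz":[11.4,17.4,-0.89],"turn":[0,0,0],"grip":0.1}]'

```text
clock: 9.57
tcp_pos: [0.5539, -0.0844, 0.2134]
orientation: [0.0, 0.707, 0.707, -0.0]
wrist_force: [-3.5, -1.6, 0.4]
finger_gap: 0.0209
grip_force: 40.4
```

Call:
apply_moves --rows '[{"xyz":[3.8,3.6,-0.22],"turn":[0,0,0],"grip":0.1},{"xyz":[7.8,7.0,-0.44],"turn":[0,0,0],"grip":0.1},{"xyz":[12.1,9.9,-0.67],"turn":[0,0,0],"grip":0.1},{"xyz":[16.7,12.5,-0.89],"turn":[0,0,0],"grip":0.1}]'

```text
clock: 9.9
tcp_pos: [0.5663, -0.0675, 0.2143]
orientation: [0.0, 0.707, 0.707, 0.0]
wrist_force: [-2.1, -3.2, 0.4]
finger_gap: 0.0206
grip_force: 40.4
```

Call:
apply_moves --rows '[{"xyz":[4.8,2.1,-0.22],"turn":[0,0,0],"grip":0.1},{"xyz":[9.7,3.9,-0.44],"turn":[0,0,0],"grip":0.1},{"xyz":[14.8,5.2,-0.67],"turn":[0,0,0],"grip":0.1},{"xyz":[20.0,6.0,-0.89],"turn":[0,0,0],"grip":0.1}]'

```text
clock: 10.23
tcp_pos: [0.5722, -0.0473, 0.2152]
orientation: [0.0, 0.707, 0.707, 0.0]
wrist_force: [-0.3, -4.2, -0.3]
finger_gap: 0.0208
grip_force: 40.4
```

```bash
for a in 353.3 13.3 33.3 53.3 73.3 93.3; do echo $a; python3 circ.py $a 5 4 60 0 0 0;done
```

```text
353.3
[{"xyz": [5.2, 0.4, -0.22], "turn": [0, 0, 0], "grip": 0.1}, {"xyz": [10.5, 0.3, -0.44], "turn": [0, 0, 0], "grip": 0.1}, {"xyz": [15.7, -0.2, -0.67], "turn": [0, 0, 0], "grip": 0.1}, {"xyz": [20.8, -1.2, -0.89], "turn": [0, 0, 0], "grip": 0.1}]
13.3
[{"xyz": [5.0, -1.4, -0.22], "turn": [0, 0, 0], "grip": 0.1}, {"xyz": [9.9, -3.3, -0.44], "turn": [0, 0, 0], "grip": 0.1}, {"xyz": [14.6, -5.6, -0.67], "turn": [0, 0, 0], "grip": 0.1}, {"xyz": [19.1, -8.2, -0.89], "turn": [0, 0, 0], "grip": 0.1}]
33.3
[{"xyz": [4.2, -3.1, -0.22], "turn": [0, 0, 0], "grip": 0.1}, {"xyz": [8.2, -6.5, -0.44], "turn": [0, 0, 0], "grip": 0.1}, {"xyz": [11.9, -10.2, -0.67], "turn": [0, 0, 0], "grip": 0.1}, {"xyz": [15.2, -14.3, -0.89], "turn": [0, 0, 0], "grip": 0.1}]
53.3
[{"xyz": [2.9, -4.3, -0.22], "turn": [0, 0, 0], "grip": 0.1}, {"xyz": [5.5, -8.9, -0.44], "turn": [0, 0, 0], "grip": 0.1}, {"xyz": [7.6, -13.7, -0.67], "turn": [0, 0, 0], "grip": 0.1}, {"xyz": [9.4, -18.6, -0.89], "turn": [0, 0, 0], "grip": 0.1}]
73.3
[{"xyz": [1.3, -5.1, -0.22], "turn": [0, 0, 0], "grip": 0.1}, {"xyz": [2.1, -10.2, -0.44], "turn": [0, 0, 0], "grip": 0.1}, {"xyz": [2.5, -15.5, -0.67], "turn": [0, 0, 0], "grip": 0.1}, {"xyz": [2.4, -20.7, -0.89], "turn": [0, 0, 0], "grip": 0.1}]
93.3
[{"xyz": [-0.5, -5.2, -0.22], "turn": [0, 0, 0], "grip": 0.1}, {"xyz": [-1.5, -10.3, -0.44], "turn": [0, 0, 0], "grip": 0.1}, {"xyz": [-2.9, -15.4, -0.67], "turn": [0, 0, 0], "grip": 0.1}, {"xyz": [-4.8, -20.3, -0.89], "turn": [0, 0, 0], "grip": 0.1}]
```

Call:
apply_moves --rows '[{"xyz":[5.2,0.4,-0.22],"turn":[0,0,0],"grip":0.1},{"xyz":[10.5,0.3,-0.44],"turn":[0,0,0],"grip":0.1},{"xyz":[15.7,-0.2,-0.67],"turn":[0,0,0],"grip":0.1},{"xyz":[20.8,-1.2,-0.89],"turn":[0,0,0],"grip":0.1}]'

```text
clock: 10.57
tcp_pos: [0.5708, -0.0264, 0.2162]
orientation: [0.0, 0.707, 0.707, 0.0]
wrist_force: [-0.3, -4.1, 0.1]
finger_gap: 0.0206
grip_force: 40.3
```

Call:
apply_moves --rows '[{"xyz":[5.0,-1.4,-0.22],"turn":[0,0,0],"grip":0.1},{"xyz":[9.9,-3.3,-0.44],"turn":[0,0,0],"grip":0.1},{"xyz":[14.6,-5.6,-0.67],"turn":[0,0,0],"grip":0.1},{"xyz":[19.1,-8.2,-0.89],"turn":[0,0,0],"grip":0.1}]'

```text
clock: 10.9
tcp_pos: [0.5623, -0.0073, 0.217]
orientation: [0.0, 0.707, 0.707, 0.0]
wrist_force: [0.1, -4.0, -0.8]
finger_gap: 0.0207
grip_force: 40.3
```

Call:
apply_moves --rows '[{"xyz":[4.2,-3.1,-0.22],"turn":[0,0,0],"grip":0.1},{"xyz":[8.2,-6.5,-0.44],"turn":[0,0,0],"grip":0.1},{"xyz":[11.9,-10.2,-0.67],"turn":[0,0,0],"grip":0.1},{"xyz":[15.2,-14.3,-0.89],"turn":[0,0,0],"grip":0.1}]'

```text
clock: 11.23
tcp_pos: [0.5493, 0.0066, 0.218]
orientation: [0.002, 0.707, 0.707, 0.0]
wrist_force: [6.5, -9.6, -3.4]
finger_gap: 0.0208
grip_force: 39.9
```

Call:
apply_moves --rows '[{"xyz":[0,0,0],"turn":[0,0,0],"grip":0.1},{"xyz":[0,0,0],"turn":[0,0,0],"grip":0.1}]'

```text
clock: 11.4
tcp_pos: [0.5488, 0.007, 0.2179]
orientation: [0.001, 0.707, 0.707, 0.0]
wrist_force: [4.5, -5.5, -2.6]
finger_gap: 0.0207
grip_force: 40.1
```

```bash
python3 - <<'E'
from h import *
s=env.get_state();F=s['wrist_force'];d=s['tcp_pos'][:2]-[.5120,-.0405];a=np.arctan2(d[1],d[0]);print(s['tcp_pos'],F,np.degrees(a),np.hypot(*d),'tan',F[:2]@[-np.sin(a),np.cos(a)])
E
python3 circ.py 53.3 -1 6 60;python3 circ.py 47.3 -6 12 60 0 0 -.1
```

```text
[0.5487982  0.0069779  0.21790935] [ 4.46497687 -5.5135896  -2.5977254 ] 52.2221814133035 0.06006877905968938 tan -6.906714144107405
[{"xyz": [-0.6, 0.8, 0.04], "turn": [0, 0, 0], "grip": 0.1}, {"xyz": [-1.3, 1.7, 0.09], "turn": [0, 0, 0], "grip": 0.1}, {"xyz": [-1.9, 2.5, 0.13], "turn": [0, 0, 0], "grip": 0.1}, {"xyz": [-2.6, 3.3, 0.18], "turn": [0, 0, 0], "grip": 0.1}, {"xyz": [-3.3, 4.1, 0.22], "turn": [0, 0, 0], "grip": 0.1}, {"xyz": [-4.0, 4.8, 0.27], "turn": [0, 0, 0], "grip": 0.1}]
[{"xyz": [-4.5, 4.4, 0.28], "turn": [0, 0, 0], "grip": 0.1}, {"xyz": [-9.4, 8.3, 0.55], "turn": [0, 0, 0], "grip": 0.1}, {"xyz": [-14.7, 11.6, 0.83], "turn": [0, 0, 0], "grip": 0.1}, {"xyz": [-20.4, 14.4, 1.10], "turn": [0, 0, 0], "grip": 0.1}, {"xyz": [-26.3, 16.6, 1.38], "turn": [0, 0, 0], "grip": 0.1}, {"xyz": [-32.3, 18.1, 1.65], "turn": [0, 0, 0], "grip": 0.1}, {"xyz": [-38.6, 19.1, 1.93], "turn": [0, 0, 0], "grip": 0.1}, {"xyz": [-44.8, 19.3, 2.20], "turn": [0, 0, 0], "grip": 0.1}, {"xyz": [-51.1, 18.9, 2.48], "turn": [0, 0, 0], "grip": 0.1}, {"xyz": [-57.3, 17.8, 2.75], "turn": [0, 0, 0], "grip": 0.1}, {"xyz": [-63.3, 16.1, 3.02], "turn": [0, 0, 0], "grip": 0.1}, {"xyz": [-69.2, 13.8, 3.30], "turn": [0, 0, 0], "grip": 0.1}]
```

Call:
apply_moves --rows '[{"xyz":[0.6,-0.8,-0.04],"turn":[0,0,0],"grip":0.1},{"xyz":[1.2,-1.7,-0.05],"turn":[0,0,0],"grip":0.1},{"xyz":[1.8,-2.6,-0.05],"turn":[0,0,0],"grip":0.1},{"xyz":[1.8,-2.6,-0.05],"turn":[0,0,0],"grip":0.1}]'

```text
clock: 11.73
tcp_pos: [0.5476, 0.0078, 0.2182]
orientation: [0.003, 0.707, 0.707, 0.001]
wrist_force: [8.0, -8.5, -3.8]
finger_gap: 0.0207
grip_force: 39.9
```

```bash
python3 - <<'E'
from h import *
s=env.get_state();F=s['wrist_force'];d=s['tcp_pos'][:2]-[.5120,-.0405];a=np.arctan2(d[1],d[0]);print(s['tcp_pos'],F,np.degrees(a),np.hypot(*d),'tan',F[:2]@[-np.sin(a),np.cos(a)])
E
```

```text
[0.54757289 0.00783319 0.21816894] [ 7.96430242 -8.47473545 -3.76161794] 53.647190940420465 0.060012724595953415 tan -11.437756210285226
```

```bash
python3 circ.py 56.3 -4 12 60 0 0 -0.3; python3 circ.py 8.3 -4.2 12 60
```

```text
[{"xyz": [-2.4, 3.4, 0.20], "turn": [0, 0, 0], "grip": 0.1}, {"xyz": [-5.1, 6.6, 0.41], "turn": [0, 0, 0], "grip": 0.1}, {"xyz": [-8.0, 9.7, 0.61], "turn": [0, 0, 0], "grip": 0.1}, {"xyz": [-11.1, 12.5, 0.81], "turn": [0, 0, 0], "grip": 0.1}, {"xyz": [-14.4, 15.1, 1.01], "turn": [0, 0, 0], "grip": 0.1}, {"xyz": [-17.9, 17.4, 1.22], "turn": [0, 0, 0], "grip": 0.1}, {"xyz": [-21.5, 19.5, 1.42], "turn": [0, 0, 0], "grip": 0.1}, {"xyz": [-25.2, 21.4, 1.62], "turn": [0, 0, 0], "grip": 0.1}, {"xyz": [-29.1, 23.0, 1.83], "turn": [0, 0, 0], "grip": 0.1}, {"xyz": [-33.1, 24.3, 2.03], "turn": [0, 0, 0], "grip": 0.1}, {"xyz": [-37.1, 25.3, 2.23], "turn": [0, 0, 0], "grip": 0.1}, {"xyz": [-41.3, 26.1, 2.43], "turn": [0, 0, 0], "grip": 0.1}]
[{"xyz": [-4.4, 0.5, 0.19], "turn": [0, 0, 0], "grip": 0.1}, {"xyz": [-8.8, 0.6, 0.37], "turn": [0, 0, 0], "grip": 0.1}, {"xyz": [-13.2, 0.5, 0.56], "turn": [0, 0, 0], "grip": 0.1}, {"xyz": [-17.5, -0.0, 0.75], "turn": [0, 0, 0], "grip": 0.1}, {"xyz": [-21.9, -0.8, 0.93], "turn": [0, 0, 0], "grip": 0.1}, {"xyz": [-26.1, -2.0, 1.12], "turn": [0, 0, 0], "grip": 0.1}, {"xyz": [-30.3, -3.4, 1.31], "turn": [0, 0, 0], "grip": 0.1}, {"xyz": [-34.3, -5.1, 1.49], "turn": [0, 0, 0], "grip": 0.1}, {"xyz": [-38.2, -7.2, 1.68], "turn": [0, 0, 0], "grip": 0.1}, {"xyz": [-42.0, -9.5, 1.87], "turn": [0, 0, 0], "grip": 0.1}, {"xyz": [-45.5, -12.0, 2.05], "turn": [0, 0, 0], "grip": 0.1}, {"xyz": [-48.9, -14.9, 2.24], "turn": [0, 0, 0], "grip": 0.1}]
```

Call:
apply_moves --rows '[{"xyz":[-2.4,3.4,0.2],"turn":[0,0,0],"grip":0.1},{"xyz":[-5.1,6.6,0.41],"turn":[0,0,0],"grip":0.1},{"xyz":[-8.0,9.7,0.61],"turn":[0,0,0],"grip":0.1},{"xyz":[-11.1,12.5,0.81],"turn":[0,0,0],"grip":0.1},{"xyz":[-14.4,15.1,1.01],"turn":[0,0,0],"grip":0.1},{"xyz":[-17.9,17.4,1.22],"turn":[0,0,0],"grip":0.1},{"xyz":[-21.5,19.5,1.42],"turn":[0,0,0],"grip":0.1},{"xyz":[-25.2,21.4,1.62],"turn":[0,0,0],"grip":0.1},{"xyz":[-29.1,23.0,1.83],"turn":[0,0,0],"grip":0.1},{"xyz":[-33.1,24.3,2.03],"turn":[0,0,0],"grip":0.1},{"xyz":[-37.1,25.3,2.23],"turn":[0,0,0],"grip":0.1},{"xyz":[-41.3,26.1,2.43],"turn":[0,0,0],"grip":0.1}]'

```text
clock: 12.73
tcp_pos: [0.5719, -0.0325, 0.2155]
orientation: [0.0, 0.707, 0.707, 0.0]
wrist_force: [-0.1, 3.2, 1.5]
finger_gap: 0.0207
grip_force: 40.7
```

Call:
apply_moves --rows '[{"xyz":[-4.4,0.5,0.19],"turn":[0,0,0],"grip":0.1},{"xyz":[-8.8,0.6,0.37],"turn":[0,0,0],"grip":0.1},{"xyz":[-13.2,0.5,0.56],"turn":[0,0,0],"grip":0.1},{"xyz":[-17.5,0.0,0.75],"turn":[0,0,0],"grip":0.1},{"xyz":[-21.9,-0.8,0.93],"turn":[0,0,0],"grip":0.1},{"xyz":[-26.1,-2.0,1.12],"turn":[0,0,0],"grip":0.1},{"xyz":[-30.3,-3.4,1.31],"turn":[0,0,0],"grip":0.1},{"xyz":[-34.3,-5.1,1.49],"turn":[0,0,0],"grip":0.1},{"xyz":[-38.2,-7.2,1.68],"turn":[0,0,0],"grip":0.1},{"xyz":[-42.0,-9.5,1.87],"turn":[0,0,0],"grip":0.1},{"xyz":[-45.5,-12.0,2.05],"turn":[0,0,0],"grip":0.1},{"xyz":[-48.9,-14.9,2.24],"turn":[0,0,0],"grip":0.1}]'

```text
clock: 13.73
tcp_pos: [0.5566, -0.0816, 0.2133]
orientation: [0.0, 0.707, 0.707, 0.0]
wrist_force: [2.9, 1.6, 2.3]
finger_gap: 0.0209
grip_force: 40.6
```

Call:
apply_moves --rows '[{"xyz":[0,0,0],"turn":[0,0,0],"grip":0.1},{"xyz":[0,0,0],"turn":[0,0,0],"grip":0.1}]'

```text
clock: 13.9
tcp_pos: [0.5561, -0.082, 0.2132]
orientation: [0.0, 0.707, 0.707, -0.001]
wrist_force: [1.6, -1.9, 3.4]
finger_gap: 0.0203
grip_force: 40.7
```

```bash
python3 - <<'E'
from h import *
s=env.get_state();F=s['wrist_force'];d=s['tcp_pos'][:2]-[.5120,-.0405];a=np.arctan2(d[1],d[0]);print(s['tcp_pos'],F,np.degrees(a),np.hypot(*d),'tan',F[:2]@[-np.sin(a),np.cos(a)])
E
```

```text
[ 0.55611967 -0.08198814  0.21322503] [ 1.58093844 -1.94875831  3.38212467] -43.239324504572416 0.060562454966250026 tan -0.33665018341863345
```

Call:
apply_moves --rows '[{"xyz":[0,0,0],"turn":[0,0,0],"grip":0.3},{"xyz":[0,0,0],"turn":[0,0,0],"grip":0.4},{"xyz":[0,0,0],"turn":[0,0,0],"grip":0.5},{"xyz":[0,0,0],"turn":[0,0,0],"grip":0.6},{"xyz":[0,0,0],"turn":[0,0,0],"grip":0.6},{"xyz":[0,0,0],"turn":[0,0,0],"grip":0.6}]'

```text
clock: 14.4
tcp_pos: [0.5564, -0.0809, 0.2129]
orientation: [-0.0, 0.707, 0.707, -0.0]
wrist_force: [-0.5, 0.4, -0.4]
finger_gap: 0.0513
grip_force: 0.0
```

Call:
apply_moves --rows '[{"xyz":[0,0,-10],"turn":[0,0,0],"grip":0.6},{"xyz":[0,0,-30],"turn":[0,0,0],"grip":0.6},{"xyz":[0,0,-60],"turn":[0,0,0],"grip":0.6},{"xyz":[0,0,-85],"turn":[0,0,0],"grip":0.6},{"xyz":[0,0,-100],"turn":[0,0,0],"grip":0.6},{"xyz":[0,0,-100],"turn":[0,0,0],"grip":0.6},{"xyz":[0,0,-100],"turn":[0,0,0],"grip":0.6}]'

```text
clock: 14.98
tcp_pos: [0.5572, -0.0811, 0.3145]
orientation: [0.001, 0.707, 0.707, 0.001]
wrist_force: [-0.7, -0.9, -0.0]
finger_gap: 0.051
grip_force: 0.0
```

```bash
python3 - <<'E'
from h import *
c=imaging.read_camera('scene');cv2.imwrite('pics/s2.png',cv2.resize(c['color'][120:300,130:370],None,fx=3,fy=3))
s=env.get_state();print(s['tcp_pos'],s['finger_gap'],s['wrist_force'])
E
```

```text
[ 0.55663576 -0.08096695  0.31315416] 0.051306747918087446 [-0.3376835  -0.01957923 -0.10486816]
```

View pics/s2.png

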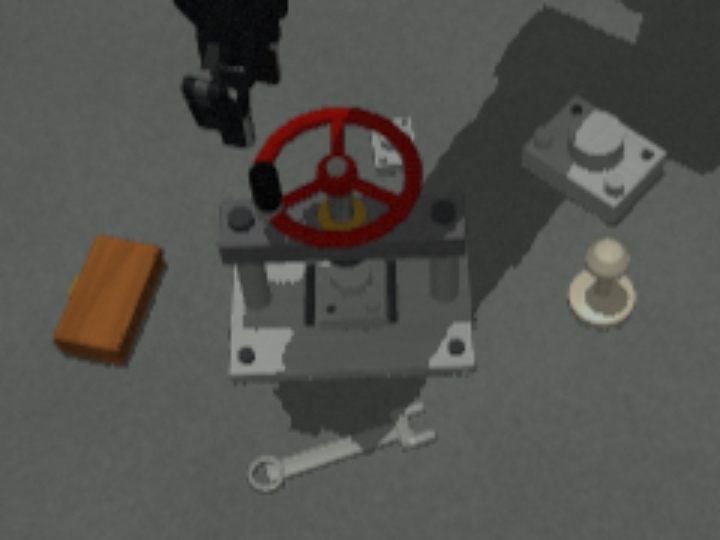

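The enlarged crop shows the handle released at (265,187) and the hand clear above it. The casting is still under the screw at (350,290), and the box, ball stand and wrench haven't moved.

```bash
python3 -c "
from h import *
print(ticket.hand_in())"
```

```text
the job is handed in; nothing more can be done
None
```

The screw was wound up until I felt the stop (about 11 N at the handle), turned back roughly a quarter turn and let go. The casting and the things around the clamp look undisturbed in the last picture, and the job is handed in; no verdict came back.

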